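Proof-pull both lips of a bent bracket on a spring pull gauge

ROBOT

A 6-joint arm with a two-finger parallel gripper is mounted at the origin on the work surface. World frame = base frame: x ahead of the robot, y to its left, z up, the work surface at z = 0. Lengths are in m, angles in rad, forces in N, time in s.
With the tool pointing down it reaches from about 0.375 to 0.9 m from the base axis. Payload 3.1 kg.
Tool frame: the origin (TCP) lies at the very end of the fingers, on their centre line; the grasp point (between the pads) lies 19 mm behind it; z points along the fingers, y is the line along which they close (so a half turn about z gives the same grasp; the last joint's range is limited). The gripper opens to 85 mm and grips with 20 to 120 N. Pads are 22 mm wide; open, the fingers measure 114 mm over their backs; the gripper's body (76 mm by 85 mm) begins 54 mm behind the grasp point. The pads swing forward as they close: fully open they stand 13 mm farther back than shut.
Start: joints at [1.113, 0.527, 1.433, -0, 1.181, -0.178], TCP at [0.173, 0.601, 0.206] pointing down, gripper open.
Joint ranges: [-3.08, 3.08], [-0.75, 2.2], [0.22, 2.44], [-1.43, 4.57], [0, 2.65], [-2.85, 2.85]. Speed limits (rad/s): [2.79, 2.79, 3.14, 3.14, 3.14, 3.14].

INTERFACE

Orientations are given as a unit quaternion [x, y, z, w].
In Python, from station import manip, vision gives the robot as it stands.
- The arm moves only by the tool drive_tool, never from a script. Its argument "deltas" is a list that holds one entry, the list of rows, each a list of 4 numbers: the shift along the tool's x, y, z in mm, then the turn about the tool's z in rad. A call has 1 to 5 rows; each row is the pose to reach, as a shift and turn from the pose commanded when the call began, along the tool's axes at that moment; what a row does not reach only later rows make up. A row lasts 1/12 s, in which the tool goes at most 41.7 mm and 7.16 degrees, less where a joint would pass 70% of its speed; a pose out of reach is approached as far as the arm can. A call with a gripper value outside its range is refused whole. "jaw" is the finger opening in mm, from 0 to 85.4, set as the call begins (left out, the last holds). The fingers move at their own pace and stop on an object; "force" is the grip in N (left out, the last holds). Time passes only in rows, so rows that repeat a pose let the fingers close. It gives the time, the measured TCP pose, the force, the opening and the grip force at its end, in the units of the state.
- manip.sense(): the state, without advancing time (a new reading comes with each control period).
- vision.snapshot(name): name is "scene" or "top"; returns the picture (400x640x3 uint8, red, green, blue); there is no depth.
- vision.camera_model(name): a dict with "camera_matrix" (3x3 intrinsics, pixels), "D" ([k1, k2, p1, p2, k3] as OpenCV has them; the pictures are not rectified), "rvec" (rotation vector, rad) and "tvec" (3), from world to camera coordinates, as OpenCV has them. Camera axes: x right, y down, z forward; pixel columns grow to the right and rows downward; lengths in m; the calibration is good to about 2 mm. A picture is of the moment at which its call begins. camera_model takes no time and is no camera call.
- manip.sign_off(): hands the job in; it is judged then, once.
The state is a dict: "t": time; "q": joint angles; "qd": joint speeds; "tau": joint torques, N m; "tcp_pos": TCP position; "tool_rot": TCP orientation; "force": force on the tool from outside, world axes, zero at the start; "ft_torque": the same for the moment, N m; "finger_gap": opening from 0.0 (shut) to 1.0 (fully open); "gripper_force": force on a finger pad.
Only numpy, scipy, OpenCV 4.12 (cv2) and the standard library are available. Lean on these libraries where they do the work, as an engineer would, in place of code of your own. Each camera call takes 0.05 s, during which the arm holds its last target. There are 200 camera calls.

TASK

Proof-test the bent steel bracket on the spring pull gauge: hook its yellow end lip behind the gauge's cross bar, pull the gauge out with the bracket until the red pointer stands over the green band, keep it there for about two seconds without ever pulling past the band, and ease it fully home without letting it snap back. Then turn the bracket end for end and do the same with the plain end lip. Finally stand the bracket on its two feet in the orange tray, leaving the gauge fully home, its green band as set and the other things on the bench where they are.

Things in the scene. Friction and masses are not known exactly. Their poses are not given: they have to be found in the camera images.
- bracket: Loose bent steel strap, 200 g, like a low bridge: 140 long (x), 26 wide (y), 40 high, deck 4 thick on top. At each end a 4 thick lip bent down to the feet, inner faces at x = +-66. Flanges hang 12 below the deck's long edges over the middle 50 only: grip there, across the 26. The +x end is yellow, the -x end plain steel. Origin: centre of footprint, foot level; z up.
- lip_yellow (a point): middle of the inner face of the bracket's yellow lip: 66 along +x, 20 above the feet
- lip_plain (a point): middle of the inner face of the bracket's plain lip: 66 along -x, 20 above the feet
- gauge: Spring pull gauge fixed to the bench: dark base plate 12 high (x -100 to +130, 100 wide), blue housing 70 wide, 74 high (x -10 to +100), on top a white scale with black lines 10 apart. Its draw bar comes out along the gauge's own -x, roughly towards the robot. Origin: on the bench surface, on the centre line; z up.
- draw (a joint): how far the sprung draw bar is pulled out, m: 0 = fully home, end stop 0.065. Spring about 2 N at home, plus 1.8 N per 10 mm.
- draw_bar (a point): Centre of the steel cross bar at the draw bar's outer end: 10 diameter, 66 long along the gauge's y, axis 62 above the bench; at home 100 from the gauge origin along its -x. Cheeks join it to an end plate; between (on the housing side of the bar) is an opening, free from above, 29 along the pull x 51 wide, for the lip.
- pointer (a point): middle of the red pointer that travels with the draw bar over the scale on the housing, 80 above the bench; at draw = 0 it is 75 along the gauge's +x. Axes as the gauge's.
- band (a joint): setting of the green band, m: the draw value at which the pointer stands at the band's middle. Band is 10 long: within 5 either side is over the band. Differs from start to start, 0.026 to 0.048; leave as set.
- band_mid (a point): middle of the green band, on the pointer's track, 80 above the bench. Axes as the gauge's; the pointer moves towards -x when pulled.
- tray: orange tray for tested parts, fixed, 140 (its x) x 200 (its y) x 22 high, walls 4, inner floor about 4 above the bench. Origin: centre of the underside.
- flux_jar: bystander: small white jar with a red label, 44 diameter, 50 high; origin under its centre
- wash_bottle: bystander: blue bottle, 64 diameter, 160 high; origin under its centre
- solder_spool: bystander: metal spool, 56 diameter, 40 high; origin under its centre
- parts_box: bystander: white divided parts box, 80 x 140 x 35; origin under its centre
- screwdriver: bystander: yellow-handled screwdriver, 170 long, lying near the robot
There are look-alikes about, which are no part of the job. There is more than one size of the bracket; the job needs the middle-sized.

How it is judged:
By the outcome, as a careful person would: the job done as asked, in the order asked, and still so for the second after the job is handed in, with the robot touching nothing.
It also fails if it takes over 72 s, if anything falls off the work surface, if the arm or the gripper's body presses on something with over 40 N, if the wrist force passes 120 N, or if a joint passes its speed limit or range.

## Working session

There is one attempt and no reset: what is moved stays moved. The work goes in short steps, Python scripts to look and compute and a tool call to move; the robot and the scene stay as the last step left them, time stands still between calls to the robot, and variables do not carry over. Pictures are saved under pics/ and viewed, at most 10 in all, crops included, and the job is handed in when it is done.

Besides the shell and the picture viewer there is one more tool, called after "Call:" as name(argument=value, ...), one argument or row to a line, values as JSON. drive_tool: Moves the arm, as the interface text tells. Its arguments: {"type":"object","properties":{"deltas":{"type":"array"},"jaw":{"type":"number"},"force":{"type":"number"}},"required":["deltas"]}

```bash
mkdir -p pics; ls
cat > h.py <<'E'
import numpy as np, cv2
from station import manip, vision
def cam(n):
    m=vision.camera_model(n);K=np.array(m["camera_matrix"],float);D=np.array(m["D"],float)
    R=cv2.Rodrigues(np.array(m["rvec"],float))[0];t=np.array(m["tvec"],float).reshape(3);return K,D,R,t
def ray(n,px,z):
    K,D,R,t=cam(n);u=cv2.undistortPoints(np.array(px,float).reshape(-1,1,2),K,D).reshape(-1,2)
    d=np.c_[u,np.ones(len(u))]@R;c=-R.T@t
    return c+d*((z-c[2])/d[:,2])[:,None]
def proj(n,P):
    m=vision.camera_model(n);return cv2.projectPoints(np.array(P,float).reshape(-1,1,3),np.array(m["rvec"],float),np.array(m["tvec"],float),np.array(m["camera_matrix"],float),np.array(m["D"],float))[0].reshape(-1,2)
def snap(n,f):
    im=vision.snapshot(n);cv2.imwrite(f"pics/{f}.png",im[:,:,::-1]);return im
E
python3 - <<'E'
from h import *
for n in("top","scene"):
    snap(n,n+"0");K,D,R,t=cam(n);print(n,-R.T@t,R[2],K[0,0])
print(manip.sense())
E
```

```text
pics
top [ 0.44112664 -0.04489866  1.24323721] [ 0.11623416 -0.01247226 -0.99314353] 427.92384487556717
scene [1.28302406 0.49687941 1.01107813] [-0.52981244 -0.4321184  -0.72977563] 413.3052574265734
{'t': 0.1, 'q': array([ 1.11251708e+00,  5.28359694e-01,  1.43380345e+00,  2.69447074e-06,
        1.18143167e+00, -1.78488028e-01]), 'qd': array([-0.00130879, -0.00051105, -0.00248982,  0.00019254,  0.00033541,
       -0.00068041]), 'tau': array([ 4.81214938e-04, -4.43303454e+01, -1.78585804e+01, -2.00569734e-04,
        3.91561742e-03,  3.74373684e-06]), 'tcp_pos': array([0.17223821, 0.60005266, 0.20503053]), 'tool_rot': array([ 1.39440181e-01,  9.90229990e-01, -9.50376817e-04, -3.14552677e-04]), 'force': array([ 0.16303709, -0.54285264,  0.80902221]), 'ft_torque': array([ 0.01427313,  0.0180929 , -0.04040834]), 'gripper_force': 0.0, 'finger_gap': 1.0003552538673814}
```

View pics/top0.png

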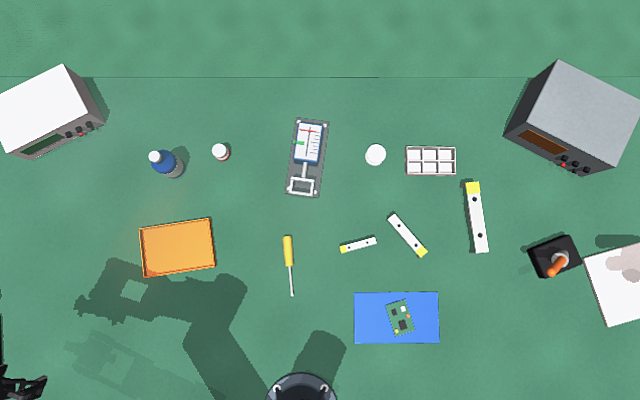

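View pics/scene0.png

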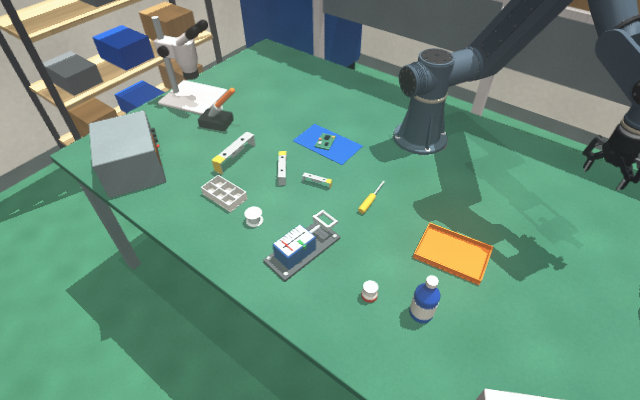

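Top view: the middle bracket is at about (407,235) with its yellow end at (422,252), the gauge is at (306,157) with its bar at (300,190), and the tray is at (178,247). Next I'll measure with masks.

Run:
```python
from h import *
im=cv2.imread("pics/top0.png");hsv=cv2.cvtColor(im,cv2.COLOR_BGR2HSV);H,S,V=[hsv[:,:,i].astype(int) for i in range(3)]
def comp(m,x0,y0,x1,y1,name,z):
    mm=np.zeros(m.shape,np.uint8);mm[y0:y1,x0:x1]=m[y0:y1,x0:x1]
    n,l,s,c=cv2.connectedComponentsWithStats(mm)
    k=1+np.argmax(s[1:,4]);pts=np.argwhere(l==k)[:,::-1]
    w=ray("top",pts,z)[:,:2].astype(np.float32)
    r=cv2.minAreaRect(w*1000);print(name,s[k,4],"cen",c[k].round(1),"world mean",w.mean(0).round(4),"rect",np.round(r[0],1),np.round(r[1],1),round(r[2],1))
    print("   box",np.round(cv2.boxPoints(r),0).tolist());return w
green=(H>60)&(H<95)&(S>60)
comp(~green&(V>110),380,205,435,262,"bracket",.04)
comp((H>20)&(H<35)&(S>120),405,235,435,262,"yellow",.04)
comp((S>150)&(H<22)&(V>100),130,205,225,285,"tray",.022)
comp((H<8)&(S>120),295,118,325,165,"pointer",.08)
comp((H>45)&(H<75)&(S>140)&(V>130),292,130,315,160,"band",.08)
comp((V>190)&(S<60),290,118,325,170,"scale",.074)
comp((V>150)&(S<60),282,174,320,200,"bar",.062)
a=cv2.resize(im[110:205,275:335],None,fx=6,fy=6,interpolation=cv2.INTER_CUBIC)
b=cv2.resize(im[200:270,375:440],None,fx=6,fy=6,interpolation=cv2.INTER_CUBIC)
c=np.zeros((570,750,3),np.uint8);c[:,:360]=a;c[:420,360:]=b;cv2.imwrite("pics/crop.png",c)
```

```text
bracket 526 cen [407.1 235.3] world mean [ 0.4807 -0.3011] rect [ 481.1 -301. ] [143.2  30.1] 40.1
   box [[417.0, -336.0], [436.0, -359.0], [545.0, -266.0], [526.0, -243.0]]
yellow 68 cen [421.2 251. ] world mean [ 0.4365 -0.3395] rect [ 436.  -339.6] [21.4 24.2] 43.7
   box [[420.0, -338.0], [437.0, -356.0], [452.0, -341.0], [435.0, -323.0]]
tray 3449 cen [177.4 247.4] world mean [0.4505 0.3455] rect [451.4 348.4] [139.7 201.9] 8.7
   box [[367.0, 438.0], [398.0, 238.0], [536.0, 259.0], [505.0, 459.0]]
pointer 14 cen [309.4 130.6] world mean [ 0.7716 -0.0279] rect [771.8 -28.3] [30.7  2.9] 89.9
   box [[770.0, -44.0], [773.0, -44.0], [773.0, -13.0], [770.0, -13.0]]
band 11 cen [300.2 142.6] world mean [ 0.7373 -0.0024] rect [736.3  -1.8] [11.1  5.7] 89.9
   box [[733.0, -7.0], [739.0, -7.0], [739.0, 4.0], [733.0, 4.0]]
scale 717 cen [307.7 141.4] world mean [ 0.7423 -0.0231] rect [746.7 -20.5] [ 69.5 107.7] 81.8
   box [[688.0, -47.0], [795.0, -63.0], [805.0, 6.0], [698.0, 22.0]]
bar 267 cen [300.6 185.2] world mean [ 0.6207 -0.0031] rect [624.3  -1.6] [74.5 59. ] 81.6
   box [[590.0, -34.0], [648.0, -43.0], [659.0, 31.0], [601.0, 40.0]]
```

View pics/crop.png

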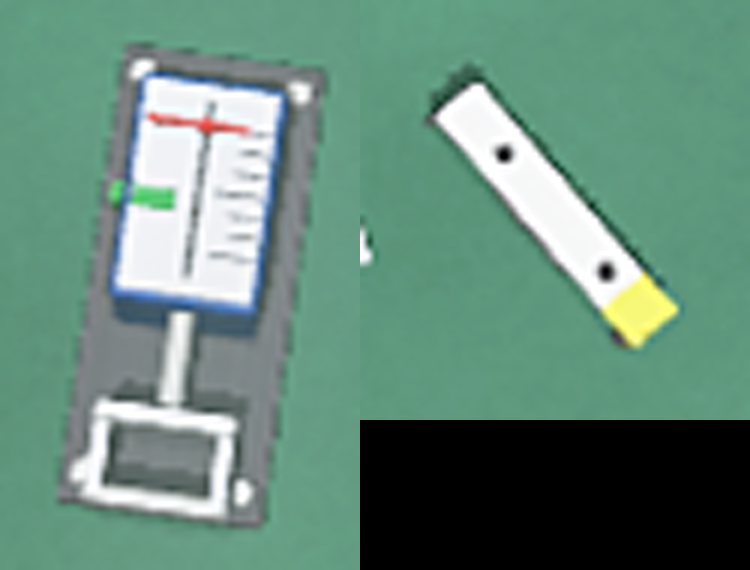

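The crop shows the gauge turned slightly clockwise, the pointer at (207,124), the band at (145,196), and the bar's outer edge running from (80,490) to (215,512). I'll cast those points.

Run:
```python
from h import *
im=cv2.imread("pics/scene0.png")
def c(px,z): return ray("top",[(275+(a+.5)/6-.5,110+(b+.5)/6-.5) for a,b in px],z)[:,:2].round(4)
h=c([(145,73),(287,95),(255,312),(113,293)],.074);print("housing",h.tolist(),h.mean(0))
def ang(v): return np.arctan2(v[1],v[0])
print("ax",ang(h[0]-h[3]),ang(h[1]-h[2]),"w",np.linalg.norm(h[0]-h[1]),"l",np.linalg.norm(h[0]-h[3]))
p=c([(133,47),(326,72),(263,525),(60,498)],.012);print("plate",p.tolist(),p.mean(0),ang(p[0]-p[3]),ang(p[1]-p[2]))
b=c([(92,492),(220,510),(150,500)],.062);print("bar",b.tolist())
q=c([(150,118),(252,130),(207,124),(112,192),(175,198),(145,195)],.08);print("ptr/band",q.tolist())
th=np.mean([ang(h[0]-h[3]),ang(h[1]-h[2]),ang(p[0]-p[3]),ang(p[1]-p[2])]);u=np.array([np.cos(th),np.sin(th)])
print("th",th,"draw band est",(q[2]-q[5])@u)
o1=h.mean(0)-.045*u;o2=p.mean(0)-.015*u;print("origins",o1,o2)
l=c([(207,100),(187,275)],.076);print("line",l.tolist())
a=cv2.resize(im[200:280,255:350],None,fx=8,fy=7,interpolation=cv2.INTER_CUBIC);cv2.imwrite("pics/crop2.png",a)
```

```text
housing [[0.7988, 0.0019], [0.7881, -0.0645], [0.6849, -0.0491], [0.694, 0.0166]] [ 0.74145  -0.023775]
ax -0.13935797145979106 -0.1481317257853163 w 0.06725659818932264 l 0.10582594199911476
plate [[0.8309, 0.0103], [0.8181, -0.0848], [0.5931, -0.0528], [0.6066, 0.0453]] [ 0.712175 -0.0205  ] -0.15479273246073208 -0.14127477714870426
bar [[0.6026, 0.0268], [0.594, -0.0325], [0.5988, -0.0001]]
ptr/band [[0.7755, -0.0007], [0.7697, -0.048], [0.7726, -0.0271], [0.7403, 0.0169], [0.7374, -0.0123], [0.7389, 0.0016]]
th -0.14588930171363593 draw band est 0.03751419168954544
origins [ 0.69692803 -0.01723324] [ 0.69733434 -0.01831941]
line [[0.7852, -0.0271], [0.702, -0.0177]]
```

View pics/crop2.png

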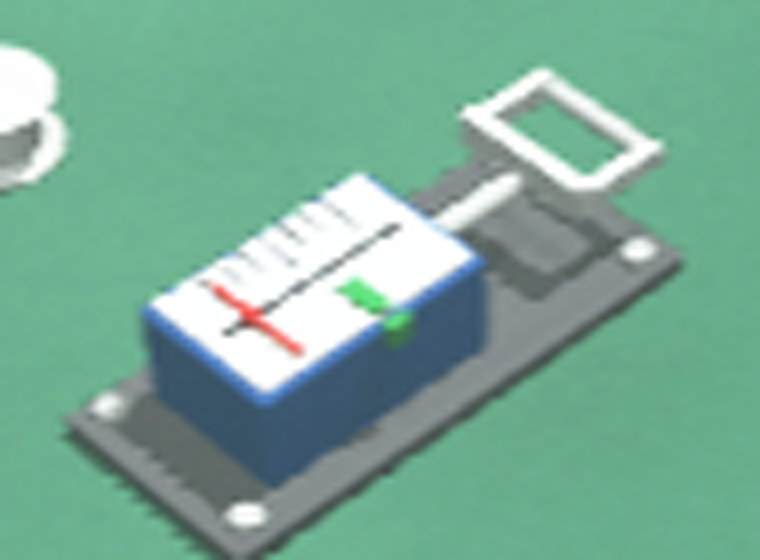

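```bash
cat >> h.py <<'E'
def plan(wps,cur=None):
    if cur is None:
        s=manip.sense();p=np.array(s["tcp_pos"]);x,y,z,w=s["tool_rot"]
        ps=np.arctan2(1-2*(x*x+z*z),2*(x*y-w*z));print("now",p.round(4),"psi",round(ps,4),"F",np.round(s["force"],1),"gap",s["finger_gap"],"t",s["t"])
        cur=(*p,ps)
    c=np.array(cur,float)
    for w in wps:
        w=np.array(w,float);d=(w-c)[:3]*1000;ps=c[3]
        print("to",w.round(3),"-> ",np.round([d@[-np.sin(ps),np.cos(ps),0],d@[np.cos(ps),np.sin(ps),0],-d[2]],1),"turn",round(-(w[3]-c[3]),3));c=w
E
python3 - <<'E'
from h import *
u=np.array([np.cos(-.146),np.sin(-.146)])
def c(px,z): return ray("scene",[(255+(a+.5)/8-.5,200+(b+.5)/7-.5) for a,b in px],z)[:,:2].round(4)
q=c([(252,318),(362,297)],.08);print(q,(q[0]-q[1])@u)
print("bar sc",c([(545,72),(660,150),(600,110)],.062), "o from ptr", q[0]-.075*u)
plan([(.30,.45,.2,.86),(.42,.28,.2,.43),(.46,.09,.2,0),(.48,-.11,.18,-.43),(.481,-.30,.12,-.871),(.481,-.301,.02,-.871)])
E
```

```text
[[ 0.7729 -0.025 ]
 [ 0.7407 -0.0008]] 0.03537808267215371
bar sc [[ 0.5885 -0.0346]
 [ 0.5987  0.0281]
 [ 0.5938 -0.004 ]] o from ptr [ 0.69869793 -0.01408886]
now [0.1722 0.6001 0.205 ] psi 1.291 F [ 0.2 -0.5  0.8] gap 1.0003552538673814 t 0.1
to [0.3  0.45 0.2  0.86] ->  [-164.2 -108.9    5. ] turn 0.431
to [0.42 0.28 0.2  0.43] ->  [-201.9  -50.5   -0. ] turn 0.43
to [0.46 0.09 0.2  0.  ] ->  [-189.4  -42.8   -0. ] turn 0.43
to [ 0.48 -0.11  0.18 -0.43] ->  [-200.   20.   20.] turn 0.43
to [ 0.481 -0.3    0.12  -0.871] ->  [-172.3   80.1   60. ] turn 0.441
to [ 0.481 -0.301  0.02  -0.871] ->  [ -0.6   0.8 100. ] turn -0.0
```

Call:
drive_tool(
  deltas=[
    [[-33, -22, 1, 0.086], [-66, -44, 2, 0.172], [-99, -65, 3, 0.258], [-131, -87, 4, 0.344], [-164, -109, 5, 0.43]],
  ],
  jaw=70,
)

```text
t: 0.52
tcp_pos: [0.3005, 0.449, 0.2005]
tool_rot: [0.349, 0.937, -0.0, -0.0]
force: [0.2, 0.5, -0.1]
finger_gap: 0.818
gripper_force: 0.0
```

Call:
drive_tool(
  deltas=[
    [[-40, -10, 0, 0.086], [-81, -20, 0, 0.172], [-121, -30, 0, 0.258], [-162, -40, 0, 0.344], [-202, -50, 0, 0.43]],
  ],
)

```text
t: 0.93
tcp_pos: [0.4211, 0.2794, 0.2007]
tool_rot: [0.541, 0.841, -0.0, -0.0]
force: [0.6, -0.2, 0.4]
finger_gap: 0.823
gripper_force: 0.0
```

Call:
drive_tool(
  deltas=[
    [[-38, -9, 0, 0.086], [-76, -17, 0, 0.172], [-114, -26, 0, 0.258], [-152, -34, 0, 0.344], [-190, -43, 0, 0.43]],
  ],
)

```text
t: 1.35
tcp_pos: [0.4608, 0.0888, 0.2007]
tool_rot: [0.708, 0.706, -0.0, -0.0]
force: [0.3, 0.2, 0.6]
finger_gap: 0.821
gripper_force: 0.0
```

```bash
python3 -c "
from h import *
plan([(.48,-.11,.18,-.43),(.481,-.30,.12,-.871),(.481,-.301,.04,-.871)])"
```

```text
now [0.4608 0.0888 0.2007] psi -0.0032 F [0.3 0.2 0.6] gap 0.8213605624359503 t 1.35
to [ 0.48 -0.11  0.18 -0.43] ->  [-198.7   19.8   20.7] turn 0.427
to [ 0.481 -0.3    0.12  -0.871] ->  [-172.3   80.1   60. ] turn 0.441
to [ 0.481 -0.301  0.04  -0.871] ->  [-0.6  0.8 80. ] turn -0.0
```

Call:
drive_tool(
  deltas=[
    [[-40, 4, 4, 0.086], [-80, 8, 8, 0.172], [-119, 12, 12, 0.258], [-159, 16, 16, 0.344], [-199, 20, 20, 0.427]],
  ],
  jaw=60,
)

```text
t: 1.77
tcp_pos: [0.4807, -0.1102, 0.1805]
tool_rot: [0.842, 0.54, -0.0, -0.0]
force: [0.7, 0.7, 0.2]
finger_gap: 0.705
gripper_force: 0.0
```

Call:
drive_tool(
  deltas=[
    [[-34, 16, 12, 0.088], [-69, 32, 24, 0.176], [-103, 48, 36, 0.264], [-138, 64, 48, 0.352], [-172, 80, 60, 0.441]],
  ],
)

```text
t: 2.18
tcp_pos: [0.4823, -0.2999, 0.12]
tool_rot: [0.94, 0.342, -0.0, -0.0]
force: [-0.2, 0.3, 0.1]
finger_gap: 0.702
gripper_force: 0.0
```

Call:
drive_tool(
  deltas=[
    [[0, 0, 25, 0], [0, 1, 50, 0], [0, 1, 60, 0], [0, 1, 60, 0]],
  ],
)

```text
t: 2.52
tcp_pos: [0.4815, -0.2971, 0.0581]
tool_rot: [0.939, 0.345, -0.002, -0.003]
force: [0.3, 0.7, 0.2]
finger_gap: 0.702
gripper_force: 0.0
```

Run:
```python
from h import *
plan([(.481,-.301,.0125,-.871)])
snap("top","t1");im=cv2.imread("pics/t1.png");s=cv2.imread("pics/top0.png")
snap("scene","s1");sc=cv2.imread("pics/s1.png")
c=np.hstack([cv2.resize(im[195:275,370:450],(400,400)),cv2.resize(sc[120:220,240:340],(400,400))]);cv2.imwrite("pics/c1.png",c)
```

```text
now [ 0.4815 -0.2971  0.0581] psi -0.8674 F [0.3 0.7 0.2] gap 0.7022889533587691 t 2.5167
to [ 0.481 -0.301  0.012 -0.871] ->  [-2.9  2.6 45.6] turn 0.004
```

View pics/c1.png

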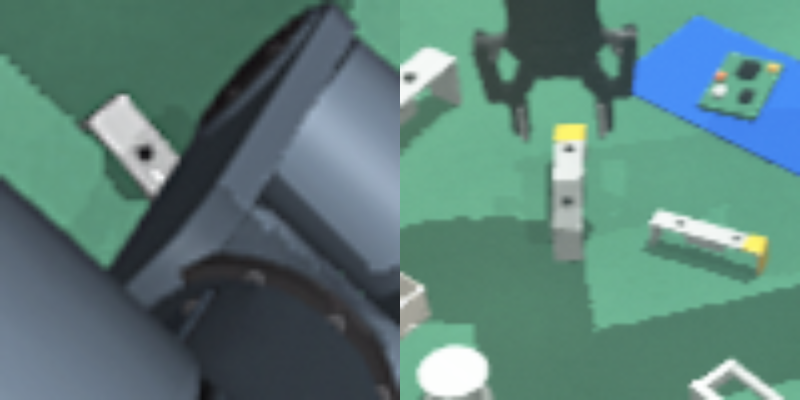

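The fingers straddle the middle bracket, seen in the scene half at (570,140). Descending to grip.

Call:
drive_tool(
  deltas=[
    [[-2, 1, 22, 0], [-2, 1, 40, 0], [-2, 1, 45, 0], [-2, 1, 45, 0], [-2, 1, 45, 0]],
  ],
)

```text
t: 3.03
tcp_pos: [0.4834, -0.301, 0.0171]
tool_rot: [0.939, 0.345, 0.0, 0.001]
force: [-1.2, -0.6, 0.3]
finger_gap: 0.699
gripper_force: 0.0
```

```bash
python3 -c "
from h import *
plan([(.481,-.301,.0125,-.871)])"
```

```text
now [ 0.4834 -0.301   0.0171] psi -0.8662 F [-1.2 -0.6  0.3] gap 0.6991825559146188 t 3.0333
to [ 0.481 -0.301  0.012 -0.871] ->  [-1.9 -1.6  4.6] turn 0.005
```

Call:
drive_tool(
  deltas=[
    [[-1, -1, 3, 0.005], [-1, -1, 3, 0.005], [-1, -1, 3, 0.005]],
  ],
)

```text
t: 3.28
tcp_pos: [0.4815, -0.301, 0.0137]
tool_rot: [0.94, 0.342, 0.0, 0.001]
force: [-0.2, 0.1, 0.0]
finger_gap: 0.703
gripper_force: 0.0
```

Call:
drive_tool(
  deltas=[
    [[0, 0, 0, 0], [0, 0, 0, 0], [0, 0, 0, 0], [0, 0, 0, 0], [0, 0, 0, 0]],
  ],
  jaw=10,
  force=80,
)

```text
t: 3.7
tcp_pos: [0.4811, -0.3006, 0.0136]
tool_rot: [0.94, 0.342, -0.0, -0.0]
force: [-0.5, 0.6, 5.7]
finger_gap: 0.24
gripper_force: 78.3
```

Call:
drive_tool(
  deltas=[
    [[0, 0, 0, 0], [0, 0, 0, 0], [0, 0, 0, 0]],
  ],
)

```text
t: 3.95
tcp_pos: [0.4811, -0.3006, 0.0136]
tool_rot: [0.94, 0.342, -0.0, -0.0]
force: [-1.2, 1.6, 4.6]
finger_gap: 0.239
gripper_force: 78.3
```

```bash
python3 -c "
from h import *
u=np.array([np.cos(-.146),np.sin(-.146)]);o=np.array([.6972,-.0170])
b=o-.1485*u;print(b)
plan([(.481,-.27,.09,-.45),(.481,-.20,.12,0.05),(.48,-.12,.12,.55),(.48,-.04,.12,1.05),(*(o-.18*u),.12,1.425)])"
```

```text
[0.5502799  0.00460406]
now [ 0.4811 -0.3006  0.0136] psi -0.872 F [-1.2  1.6  4.6] gap 0.23897240246882956 t 3.95
to [ 0.481 -0.27   0.09  -0.45 ] ->  [ 19.6 -23.5 -76.4] turn -0.422
to [ 0.481 -0.2    0.12   0.05 ] ->  [ 63.  -30.4 -30. ] turn -0.5
to [ 0.48 -0.12  0.12  0.55] ->  [80.  3. -0.] turn -0.5
to [ 0.48 -0.04  0.12  1.05] ->  [68.2 41.8 -0. ] turn -0.5
to [0.519 0.009 0.12  1.425] ->  [-9.5 62.1 -0. ] turn -0.375
```

Call:
drive_tool(
  deltas=[
    [[0, 0, -12, 0], [0, 0, -34, 0], [0, 0, -56, 0], [0, 0, -76, 0]],
  ],
)

```text
t: 4.28
tcp_pos: [0.481, -0.3005, 0.09]
tool_rot: [0.94, 0.342, -0.0, -0.0]
force: [0.7, -0.1, -3.0]
finger_gap: 0.227
gripper_force: 78.5
```

Call:
drive_tool(
  deltas=[
    [[4, -5, 0, -0.085], [8, -10, 0, -0.17], [12, -15, 0, -0.255], [16, -20, 0, -0.34], [20, -24, 0, -0.422]],
  ],
)

```text
t: 4.7
tcp_pos: [0.4806, -0.2688, 0.0893]
tool_rot: [0.846, 0.533, -0.0, -0.0]
force: [-0.9, -0.3, -1.9]
finger_gap: 0.23
gripper_force: 78.5
```

Call:
drive_tool(
  deltas=[
    [[13, -6, -6, -0.1], [25, -12, -12, -0.2], [38, -18, -18, -0.3], [50, -24, -24, -0.4], [63, -30, -30, -0.5]],
  ],
)

```text
t: 5.12
tcp_pos: [0.4811, -0.1989, 0.1194]
tool_rot: [0.687, 0.726, -0.0, -0.0]
force: [0.1, -0.0, -1.5]
finger_gap: 0.229
gripper_force: 78.6
```

Call:
drive_tool(
  deltas=[
    [[16, 1, 0, -0.1], [32, 1, 0, -0.2], [48, 2, 0, -0.3], [64, 3, 0, -0.4], [80, 3, 0, -0.5]],
  ],
)

```text
t: 5.53
tcp_pos: [0.4803, -0.1188, 0.1193]
tool_rot: [0.486, 0.874, 0.0, 0.0]
force: [0.4, -0.3, -2.4]
finger_gap: 0.228
gripper_force: 78.6
```

Call:
drive_tool(
  deltas=[
    [[14, 8, 0, -0.1], [27, 17, 0, -0.2], [41, 25, 0, -0.3], [54, 34, 0, -0.4], [68, 42, 0, -0.5]],
  ],
)

```text
t: 5.95
tcp_pos: [0.4807, -0.039, 0.1193]
tool_rot: [0.255, 0.967, 0.0, 0.0]
force: [0.2, 0.3, -1.6]
finger_gap: 0.233
gripper_force: 78.6
```

Run:
```python
from h import *
u=np.array([np.cos(-.146),np.sin(-.146)]);o=np.array([.6972,-.0170])
plan([(*(o-.17*u),.105,1.425)])
snap("scene","s2");sc=cv2.imread("pics/s2.png")
cv2.imwrite("pics/c2.png",cv2.resize(sc[90:290,240:440],(600,600),interpolation=cv2.INTER_CUBIC))
```

```text
now [ 0.4807 -0.039   0.1193] psi 1.0548 F [ 0.2  0.3 -1.6] gap 0.23273532494267735 t 5.95
to [0.529 0.008 0.105 1.425] ->  [-19.   64.5  14.3] turn -0.37
```

View pics/c2.png

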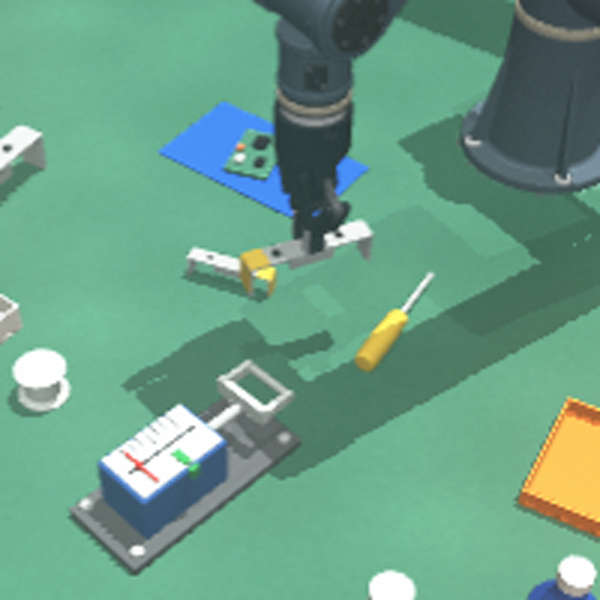

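Call:
drive_tool(
  deltas=[
    [[-5, 15, 2, -0.075], [-10, 31, 4, -0.15], [-16, 48, 6, -0.225], [-21, 65, 8, -0.3], [-26, 81, 10, -0.37]],
  ],
)

```text
t: 6.42
tcp_pos: [0.544, 0.0181, 0.1091]
tool_rot: [0.074, 0.997, -0.0, -0.0]
force: [-0.1, 0.1, -2.5]
finger_gap: 0.234
gripper_force: 78.6
```

Call:
drive_tool(
  deltas=[
    [[0, 0, 0, 0], [0, 0, 0, 0]],
  ],
)

```text
t: 6.58
tcp_pos: [0.5435, 0.0179, 0.1089]
tool_rot: [0.075, 0.997, -0.0, -0.0]
force: [-0.3, 0.5, -2.9]
finger_gap: 0.233
gripper_force: 78.7
```

Run:
```python
from h import *
u=np.array([np.cos(-.146),np.sin(-.146)]);o=np.array([.6972,-.0170])
plan([(*(o-.1485*u),.0556,1.425)])
im=snap("scene","s3");snap("top","t3");sc=cv2.imread("pics/s3.png");tp=cv2.imread("pics/t3.png")
a=cv2.resize(sc[180:260,280:360],(560,560),interpolation=cv2.INTER_CUBIC)
s=manip.sense();zt=s["tcp_pos"][2]-.0136+.04
# predicted deck end corners + lip foot corners
b=np.array(s["tcp_pos"][:2]);v=np.array([-u[1],u[0]])
P=[(*(b+.07*u+k*.013*v),z) for k in(1,-1) for z in(zt,zt-.04)]+[(*(o-.1*u+k*.033*v),.062) for k in (1,-1)]
q=proj("scene",P)
for x,y in q: cv2.circle(a,(int((x-280+.5)*7),int((y-180+.5)*7)),4,(255,0,255),1)
cv2.imwrite("pics/c3.png",a)
```

```text
now [0.5435 0.0179 0.1089] psi 1.4199 F [-0.3  0.5 -2.9] gap 0.2331006429701611 t 6.5833
to [0.55  0.005 0.056 1.425] ->  [ -8.7 -12.1  53.3] turn -0.005
```

View pics/c3.png

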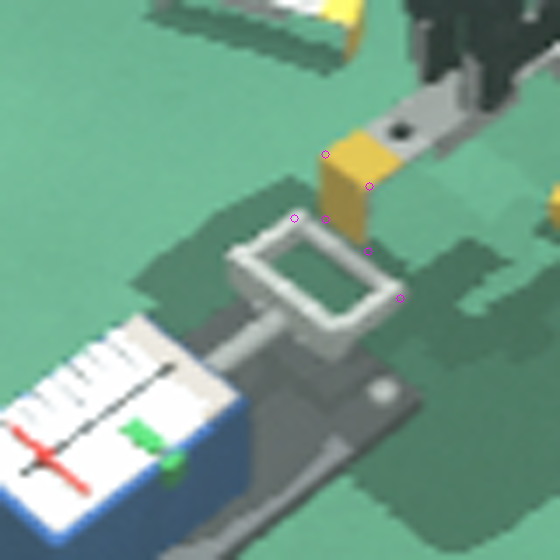

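The scene crop shows the yellow lip at (345,200), just outside the bar at (350,255), and the predicted points match to about 2 mm. I'll shift over the opening and lower.

Call:
drive_tool(
  deltas=[
    [[-4, -5, 2, -0.002], [-9, -10, 4, -0.005], [-9, -12, 8, -0.005], [-9, -12, 8, -0.005]],
  ],
)

```text
t: 7.02
tcp_pos: [0.5505, 0.0031, 0.1002]
tool_rot: [0.074, 0.997, -0.0, -0.0]
force: [0.3, -1.7, -2.4]
finger_gap: 0.229
gripper_force: 78.7
```

Call:
drive_tool(
  deltas=[
    [[0, 0, 8, 0], [0, 0, 18, 0], [0, 0, 29, 0], [0, 0, 40, 0], [0, 0, 45, 0]],
  ],
)

```text
t: 7.43
tcp_pos: [0.5492, 0.0048, 0.0536]
tool_rot: [0.073, 0.997, 0.0, -0.002]
force: [-0.2, -0.5, -2.5]
finger_gap: 0.232
gripper_force: 78.6
```

Run:
```python
from h import *
u=np.array([np.cos(-.146),np.sin(-.146)]);o=np.array([.6972,-.0170])
plan([(*(o-.161*u),.0556,1.425),(*(o-.191*u),.0556,1.425)])
snap("scene","s4");sc=cv2.imread("pics/s4.png")
cv2.imwrite("pics/c4.png",cv2.resize(sc[180:280,260:360],(500,500),interpolation=cv2.INTER_CUBIC))
```

```text
now [0.5492 0.0048 0.0536] psi 1.4251 F [-0.2 -0.5 -2.5] gap 0.23175920800695363 t 7.4333
to [0.538 0.006 0.056 1.425] ->  [11.4 -0.  -2. ] turn 0.0
to [0.508 0.011 0.056 1.425] ->  [30.  0. -0.] turn -0.0
```

View pics/c4.png

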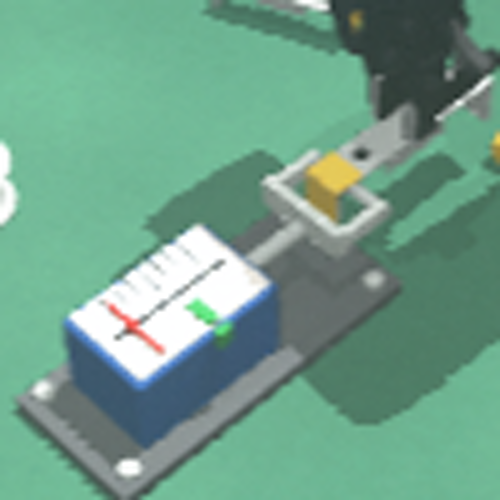

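The yellow lip sits inside the opening at (330,185) with the pointer still at home, so I start pulling.

Call:
drive_tool(
  deltas=[
    [[3, 0, 0, 0], [6, 0, 0, 0], [9, 0, 0, 0], [12, 0, 0, 0], [15, 0, 0, 0]],
  ],
)

```text
t: 7.9
tcp_pos: [0.5361, 0.0065, 0.0565]
tool_rot: [0.073, 0.997, -0.0, 0.001]
force: [2.0, 0.5, -4.2]
finger_gap: 0.23
gripper_force: 78.6
```

Call:
drive_tool(
  deltas=[
    [[3, 0, 0, 0], [6, 0, 0, 0], [9, 0, 0, 0], [12, 0, 0, 0], [15, 0, 0, 0]],
  ],
)

```text
t: 8.32
tcp_pos: [0.5224, 0.0084, 0.0563]
tool_rot: [0.073, 0.997, -0.0, 0.002]
force: [4.9, 0.2, -3.7]
finger_gap: 0.232
gripper_force: 78.5
```

Call:
drive_tool(
  deltas=[
    [[0, 0, 0, 0], [0, 0, 0, 0]],
  ],
)

```text
t: 8.48
tcp_pos: [0.5219, 0.0085, 0.0561]
tool_rot: [0.073, 0.997, -0.0, 0.001]
force: [4.9, -0.5, -3.7]
finger_gap: 0.231
gripper_force: 78.5
```

```bash
cat >> h.py <<'E'
U=np.array([np.cos(-.146),np.sin(-.146)]);O=np.array([.6972,-.0170])
def gauge(im):  # bgr scene picture -> pointer and band position along gauge x (mm)
    hsv=cv2.cvtColor(cv2.resize(im[200:280,255:350],None,fx=4,fy=4,interpolation=cv2.INTER_CUBIC),cv2.COLOR_BGR2HSV);H,S,V=[hsv[:,:,i].astype(int) for i in range(3)]
    out=[]
    for m in (((H<8)|(H>172))&(S>110)&(V>120),(H>45)&(H<75)&(S>140)&(V>130)):
        p=np.argwhere(m)[:,::-1]
        w=ray("scene",(p+.5)/4-.5+[255,200],.08)[:,:2]-O;x=w@U*1000;y=w@[-U[1],U[0]]*1000
        k=abs(y)<25;k&=(y<16);out.append((round(float(np.median(x[k])),1),int(k.sum()),np.round([y[k].min(),y[k].max()],0).tolist()))
    return out
E
python3 - <<'E'
from h import *
for n in("scene0","s4"): print(gauge(cv2.imread(f"pics/{n}.png")))
snap("scene","s5");print(gauge(cv2.imread("pics/s5.png")));s=manip.sense();p=s["tcp_pos"]
print("xg",(p[:2]-O)@U*1000,p,"F",s["force"]@[*U,0],s["force"])
E
```

```text
[(75.5, 181, [-17.0, 16.0]), (39.7, 4, [15.0, 16.0])]
[(75.5, 172, [-17.0, 16.0]), (40.3, 3, [16.0, 16.0])]
[(60.6, 172, [-18.0, 16.0]), (39.7, 4, [15.0, 16.0])]
xg -177.06490950958232 [0.52198167 0.00850659 0.0560937 ] F 4.44956353550834 [ 4.28625627 -1.43598035 -3.63567361]
```

Call:
drive_tool(
  deltas=[
    [[2, 0, 0, 0], [4, 0, 0, 0], [6, 0, 0, 0], [8, 0, 0, 0], [10, 0, 0, 0]],
  ],
)

```text
t: 8.95
tcp_pos: [0.513, 0.0098, 0.0561]
tool_rot: [0.073, 0.997, -0.0, 0.002]
force: [6.4, 0.2, -4.2]
finger_gap: 0.228
gripper_force: 78.5
```

Call:
drive_tool(
  deltas=[
    [[2, 0, 0, 0], [4, 0, 0, 0], [6, 0, 0, 0], [8, 0, 0, 0], [9, 0, 0, 0]],
  ],
)

```text
t: 9.37
tcp_pos: [0.5052, 0.0109, 0.0563]
tool_rot: [0.073, 0.997, -0.0, 0.003]
force: [7.7, -0.2, -5.1]
finger_gap: 0.228
gripper_force: 78.5
```

Call:
drive_tool(
  deltas=[
    [[0, 0, 0, 0], [0, 0, 0, 0]],
  ],
)

```text
t: 9.53
tcp_pos: [0.5055, 0.0108, 0.0564]
tool_rot: [0.073, 0.997, -0.0, 0.003]
force: [8.5, -0.3, -4.1]
finger_gap: 0.228
gripper_force: 78.5
```

Run:
```python
from h import *
snap("scene","s6");sc=cv2.imread("pics/s6.png");print(gauge(sc));s=manip.sense();p=s["tcp_pos"]
print("xg",(p[:2]-O)@U*1000,p,"F",s["force"]@[*U,0],s["force"])
b=cv2.imread("pics/scene0.png")
c=np.hstack([cv2.resize(i[220:270,268:328],None,fx=6,fy=6,interpolation=cv2.INTER_CUBIC) for i in(sc,b)])
cv2.imwrite("pics/c6.png",c)
hsv=cv2.cvtColor(b,cv2.COLOR_BGR2HSV);H,S,V=[hsv[:,:,i].astype(int) for i in range(3)]
m=(H>40)&(H<80)&(S>90)&(V>100);q=np.argwhere(m)[:,::-1];w=ray("scene",q,.08)[:,:2]-O;x=w@U*1000;y=w@[-U[1],U[0]]*1000
for k in np.where((x>20)&(x<60)&(y>-5)&(y<30))[0]: print(q[k],x[k].round(1),y[k].round(1),hsv[q[k][1],q[k][0]])
```

```text
return _methods._mean(a, axis=axis, dtype=dtype,
  ret = ret.dtype.type(ret / rcount)
Traceback (most recent call last):
  File "h.py", line 30, in gauge
    k=abs(y)<25;k&=(y<16);out.append((round(float(np.median(x[k])),1),int(k.sum()),np.round([y[k].min(),y[k].max()],0).tolist()))
                                                                                             ~~~~~~~~^^
ValueError: zero-size array to reduction operation minimum which has no identity
```

```bash
sed -i 's/k=abs(y)<25;k&=(y<16)/k=(y>-25)\&(y<22)/; s/(H>45)&(H<75)&(S>140)&(V>130)/(H>45)\&(H<75)\&(S>120)\&(V>120)/' h.py
python3 - <<'E'
from h import *
sc=cv2.imread("pics/s6.png");b=cv2.imread("pics/scene0.png")
c=np.hstack([cv2.resize(i[220:270,268:328],None,fx=6,fy=6,interpolation=cv2.INTER_CUBIC) for i in(sc,b)])
cv2.imwrite("pics/c6.png",c)
for i in (b,sc): print(gauge(i))
hsv=cv2.cvtColor(b,cv2.COLOR_BGR2HSV);H,S,V=[hsv[:,:,i].astype(int) for i in range(3)]
m=(H>40)&(H<80)&(S>90)&(V>100);q=np.argwhere(m)[:,::-1];w=ray("scene",q,.08)[:,:2]-O;x=w@U*1000;y=w@[-U[1],U[0]]*1000
for k in np.where((x>20)&(x<60)&(y>-5)&(y<30))[0]: print(q[k],x[k].round(1),y[k].round(1),hsv[q[k][1],q[k][0]])
E
```

```text
[(75.5, 204, [-17.0, 22.0]), (39.9, 73, [14.0, 22.0])]
[(44.2, 217, [-18.0, 22.0]), (37.8, 26, [15.0, 22.0])]
[299 240] 37.5 15.3 [ 67 133 230]
[297 241] 44.0 14.1 [ 66  91 210]
[298 241] 42.0 16.1 [ 67 138 221]
[299 241] 39.9 18.1 [ 67 143 228]
[300 241] 37.8 20.1 [ 67 138 229]
[301 241] 35.8 22.1 [ 69 102 237]
[299 242] 42.3 20.8 [ 67 144 220]
[300 242] 40.3 22.8 [ 67 142 228]
[301 242] 38.2 24.7 [ 67 141 228]
[302 242] 36.2 26.7 [ 67 125 230]
[300 243] 42.7 25.4 [ 67 144 211]
[301 243] 40.7 27.4 [ 67 143 229]
[302 243] 38.6 29.4 [ 67 142 228]
```

View pics/c6.png

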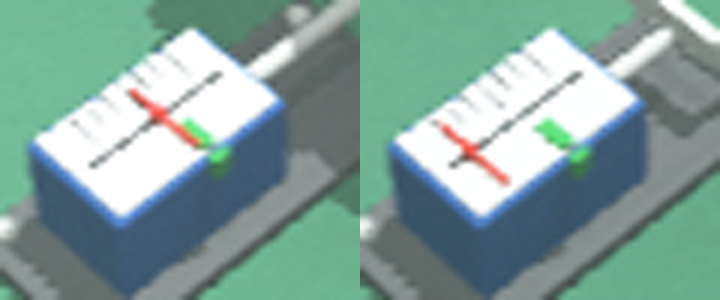

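Left crop: the pointer at (165,120) is at the near edge of the band at (195,130). About 5 mm more brings it over the middle.

Call:
drive_tool(
  deltas=[
    [[2, 0, 0, 0], [4, 0, 0, 0], [5.5, 0, 0, 0], [5.5, 0, 0, 0], [5.5, 0, 0, 0]],
  ],
)

```text
t: 10.0
tcp_pos: [0.5008, 0.0115, 0.0565]
tool_rot: [0.073, 0.997, -0.0, 0.004]
force: [8.4, -0.7, -4.9]
finger_gap: 0.231
gripper_force: 78.5
```

Run:
```python
from h import *
snap("scene","s7");snap("top","t7");sc=cv2.imread("pics/s7.png");tp=cv2.imread("pics/t7.png");print(gauge(sc));s=manip.sense();p=s["tcp_pos"]
print("xg",(p[:2]-O)@U*1000,p,"F",s["force"]@[*U,0],s["force"])
c=np.hstack([cv2.resize(sc[220:270,268:328],None,fx=6,fy=6,interpolation=cv2.INTER_CUBIC),cv2.resize(tp[120:170,280:340],None,fx=6,fy=6,interpolation=cv2.INTER_CUBIC)])
cv2.imwrite("pics/c7.png",c)
```

```text
return _methods._mean(a, axis=axis, dtype=dtype,
  ret = ret.dtype.type(ret / rcount)
Traceback (most recent call last):
  File "h.py", line 30, in gauge
    k=(y>-25)&(y<22);out.append((round(float(np.median(x[k])),1),int(k.sum()),np.round([y[k].min(),y[k].max()],0).tolist()))
                                                                                        ~~~~~~~~^^
ValueError: zero-size array to reduction operation minimum which has no identity
```

```bash
sed -i 's/k=(y>-25)&(y<22);/k=(y>-25)\&(y<22)\nXX/' h.py
python3 - <<'E'
s=open('h.py').read().replace("\nXX","\n        if not k.any(): out.append(None);continue\n        ");open('h.py','w').write(s)
from h import *
sc=cv2.imread("pics/s7.png");tp=cv2.imread("pics/t7.png");print(gauge(sc))
s=manip.sense();p=s["tcp_pos"]
print("xg",(p[:2]-O)@U*1000,p,"F",s["force"]@[*U,0],s["force"])
c=cv2.resize(sc[220:270,268:328],None,fx=8,fy=8,interpolation=cv2.INTER_CUBIC)
cv2.imwrite("pics/c7.png",c)
E
```

```text
[(39.3, 174, [-16.0, 22.0]), None]
xg -198.3006541829104 [0.50095265 0.01146538 0.05651884] F 8.192428593300379 [ 8.13889819 -0.96314964 -5.03106486]
```

View pics/c7.png

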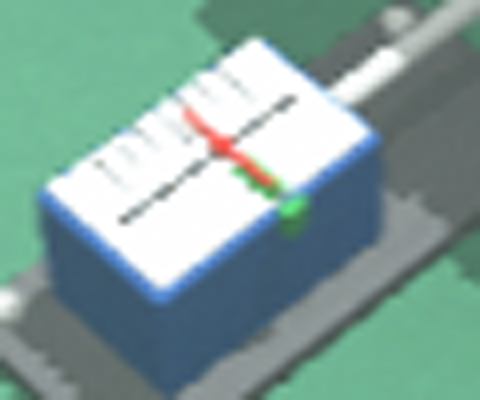

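The pointer at (222,145) to (275,185) lies over the green band. Now the two-second hold.

Call:
drive_tool(
  deltas=[
    [[0, 0, 0, 0], [0, 0, 0, 0], [0, 0, 0, 0], [0, 0, 0, 0], [0, 0, 0, 0]],
  ],
)

```text
t: 10.52
tcp_pos: [0.501, 0.0114, 0.0565]
tool_rot: [0.073, 0.997, -0.0, 0.004]
force: [9.2, -1.2, -5.8]
finger_gap: 0.228
gripper_force: 78.6
```

Call:
drive_tool(
  deltas=[
    [[0, 0, 0, 0], [0, 0, 0, 0], [0, 0, 0, 0], [0, 0, 0, 0], [0, 0, 0, 0]],
  ],
)

```text
t: 10.93
tcp_pos: [0.501, 0.0115, 0.0565]
tool_rot: [0.073, 0.997, -0.0, 0.004]
force: [8.7, -0.8, -4.5]
finger_gap: 0.227
gripper_force: 78.6
```

Call:
drive_tool(
  deltas=[
    [[0, 0, 0, 0], [0, 0, 0, 0], [0, 0, 0, 0], [0, 0, 0, 0], [0, 0, 0, 0]],
  ],
)

```text
t: 11.35
tcp_pos: [0.501, 0.0115, 0.0565]
tool_rot: [0.073, 0.997, -0.0, 0.004]
force: [8.0, -0.3, -5.2]
finger_gap: 0.231
gripper_force: 78.6
```

Call:
drive_tool(
  deltas=[
    [[0, 0, 0, 0], [0, 0, 0, 0], [0, 0, 0, 0], [0, 0, 0, 0], [0, 0, 0, 0]],
  ],
)

```text
t: 11.77
tcp_pos: [0.501, 0.0114, 0.0565]
tool_rot: [0.073, 0.997, -0.0, 0.004]
force: [8.1, -0.5, -5.5]
finger_gap: 0.23
gripper_force: 78.6
```

Call:
drive_tool(
  deltas=[
    [[0, 0, 0, 0], [0, 0, 0, 0], [0, 0, 0, 0], [0, 0, 0, 0], [0, 0, 0, 0]],
  ],
)

```text
t: 12.18
tcp_pos: [0.5009, 0.0114, 0.0565]
tool_rot: [0.073, 0.997, -0.0, 0.004]
force: [8.1, -0.3, -5.5]
finger_gap: 0.23
gripper_force: 78.6
```

Run:
```python
from h import *
snap("scene","s8");print(gauge(cv2.imread("pics/s8.png")))
```

```text
[(39.3, 166, [-16.0, 22.0]), None]
```

Call:
drive_tool(
  deltas=[
    [[-2, 0, 0, 0], [-5, 0, 0, 0], [-8, 0, 0, 0], [-11, 0, 0, 0], [-14, 0, 0, 0]],
  ],
)

```text
t: 12.65
tcp_pos: [0.5132, 0.0097, 0.0563]
tool_rot: [0.073, 0.997, -0.0, 0.002]
force: [6.0, -1.0, -4.6]
finger_gap: 0.231
gripper_force: 79.1
```

Call:
drive_tool(
  deltas=[
    [[-3, 0, 0, 0], [-6, 0, 0, 0], [-9, 0, 0, 0], [-12, 0, 0, 0], [-14, 0, 0, 0]],
  ],
)

```text
t: 13.07
tcp_pos: [0.5252, 0.0081, 0.056]
tool_rot: [0.073, 0.997, -0.0, 0.0]
force: [3.9, -0.5, -2.7]
finger_gap: 0.233
gripper_force: 79.6
```

Call:
drive_tool(
  deltas=[
    [[-2, 0, 0, 0], [-4, 0, 0, 0], [-5, 0, 0, 0], [-6, 0, 0, 0], [-7, 0, 0, 0]],
  ],
)

```text
t: 13.48
tcp_pos: [0.5309, 0.0073, 0.0558]
tool_rot: [0.073, 0.997, 0.0, -0.001]
force: [3.1, -0.5, -1.8]
finger_gap: 0.232
gripper_force: 79.7
```

Call:
drive_tool(
  deltas=[
    [[-1, 0, 0, 0], [-2, 0, 0, 0], [-3, 0, 0, 0], [-4, 0, 0, 0], [-5, 0, 0, 0]],
  ],
)

```text
t: 13.9
tcp_pos: [0.536, 0.0066, 0.0558]
tool_rot: [0.073, 0.997, 0.0, -0.0]
force: [2.1, -1.0, -3.5]
finger_gap: 0.229
gripper_force: 79.9
```

Call:
drive_tool(
  deltas=[
    [[-2, 0, 0, 0], [-4, 0, 0, 0], [-6, 0, 0, 0], [-9, 0, 0, 0], [-12, 0, 0, 0]],
  ],
)

```text
t: 14.32
tcp_pos: [0.5479, 0.0049, 0.0558]
tool_rot: [0.073, 0.997, 0.0, -0.001]
force: [1.3, 0.1, -2.9]
finger_gap: 0.233
gripper_force: 80.2
```

Run:
```python
from h import *
snap("scene","s9");print(gauge(cv2.imread("pics/s9.png")));s=manip.sense();p=s["tcp_pos"]
print("xg",(p[:2]-O)@U*1000,p,"F",s["force"])
plan([(*(O-.1485*U),.0536,1.425)])
```

```text
[(75.5, 194, [-17.0, 22.0]), (40.0, 70, [15.0, 22.0])]
xg -149.5834725333711 [0.54917941 0.00456752 0.05591202] F [ 0.61068974 -0.91357715 -2.19568507]
now [0.5492 0.0046 0.0559] psi 1.425 F [ 0.6 -0.9 -2.2] gap 0.23209107363283882 t 14.3667
to [0.55  0.005 0.054 1.425] ->  [-1.1  0.2  2.3] turn 0.0
```

Gauge is home and the band is unmoved. Lifting out and turning end for end.

Call:
drive_tool(
  deltas=[
    [[0, 0, -10, 0], [0, 0, -25, 0], [0, 0, -43, 0], [0, 0, -60, 0], [0, 0, -74, 0]],
  ],
)

```text
t: 14.78
tcp_pos: [0.5482, 0.0048, 0.1317]
tool_rot: [0.073, 0.997, -0.0, 0.0]
force: [-0.1, 0.2, -3.0]
finger_gap: 0.236
gripper_force: 80.3
```

Call:
drive_tool(
  deltas=[
    [[0, 0, 0, 0.12], [0, 0, 0, 0.24], [0, 0, 0, 0.36], [0, 0, 0, 0.48], [0, 0, 0, 0.6]],
  ],
)

```text
t: 15.2
tcp_pos: [0.5479, 0.0048, 0.1307]
tool_rot: [0.367, 0.93, -0.0, -0.0]
force: [0.1, 0.0, -2.9]
finger_gap: 0.231
gripper_force: 80.2
```

Call:
drive_tool(
  deltas=[
    [[0, 0, 0, 0.12], [0, 0, 0, 0.24], [0, 0, 0, 0.36], [0, 0, 0, 0.48], [0, 0, 0, 0.6]],
  ],
)

```text
t: 15.62
tcp_pos: [0.5478, 0.0048, 0.1306]
tool_rot: [0.626, 0.78, -0.0, -0.0]
force: [0.5, 0.1, -2.1]
finger_gap: 0.231
gripper_force: 80.2
```

Call:
drive_tool(
  deltas=[
    [[0, 0, 0, 0.12], [0, 0, 0, 0.24], [0, 0, 0, 0.36], [0, 0, 0, 0.48], [0, 0, 0, 0.6]],
  ],
)

```text
t: 16.03
tcp_pos: [0.5478, 0.0048, 0.1306]
tool_rot: [0.828, 0.56, -0.0, -0.0]
force: [0.7, -0.3, -2.3]
finger_gap: 0.229
gripper_force: 80.2
```

Call:
drive_tool(
  deltas=[
    [[0, 0, 0, 0.12], [0, 0, 0, 0.24], [0, 0, 0, 0.36], [0, 0, 0, 0.48], [0, 0, 0, 0.6]],
  ],
)

```text
t: 16.45
tcp_pos: [0.5479, 0.0049, 0.1306]
tool_rot: [0.957, 0.291, -0.0, -0.0]
force: [-0.1, -0.2, -1.3]
finger_gap: 0.228
gripper_force: 80.2
```

Call:
drive_tool(
  deltas=[
    [[0, 0, 0, 0.12], [0, 0, 0, 0.24], [0, 0, 0, 0.36], [0, 0, 0, 0.48], [0, 0, 0, 0.6]],
  ],
)

```text
t: 16.87
tcp_pos: [0.5478, 0.0048, 0.1306]
tool_rot: [1.0, -0.005, -0.0, -0.0]
force: [0.3, 0.2, -2.4]
finger_gap: 0.232
gripper_force: 80.2
```

Call:
drive_tool(
  deltas=[
    [[0, 0, 0, 0.1], [0, 0, 0, 0.142], [0, 0, 0, 0.142], [0, 0, 0, 0.142]],
  ],
)

```text
t: 17.2
tcp_pos: [0.548, 0.0048, 0.1304]
tool_rot: [0.997, -0.072, 0.0, 0.0]
force: [-0.7, -0.5, -3.0]
finger_gap: 0.226
gripper_force: 80.2
```

Run:
```python
from h import *
plan([(*(O-.1485*U),.0556,-1.717)])
snap("scene","s10");sc=cv2.imread("pics/s10.png");s0=cv2.imread("pics/scene0.png");print(gauge(sc))
s=manip.sense();b=np.array(s["tcp_pos"][:2]);v=np.array([-U[1],U[0]]);zt=s["tcp_pos"][2]-.0136+.04
P=[(*(b+.07*U+k*.013*v),z) for k in(1,-1) for z in(zt,zt-.04)]
print("pred lip corners",proj("scene",P).round(1).tolist())
# lip face: non-green pixels near predicted area
x0,y0=proj("scene",P).min(0).astype(int)-6;x1,y1=proj("scene",P).max(0).astype(int)+6
hsv=cv2.cvtColor(sc[y0:y1,x0:x1],cv2.COLOR_BGR2HSV)
print(x0,y0)
for r in hsv: print("".join("." if 60<p[0]<95 and p[1]>60 else ("#" if p[2]>150 else "o") for p in r))
```

```text
now [0.548  0.0048 0.1304] psi -1.7157 F [-0.7 -0.5 -3. ] gap 0.22612544689816144 t 17.2
to [ 0.55   0.005  0.056 -1.717] ->  [ 2.2 -0.2 74.8] turn 0.001
[(75.5, 199, [-17.0, 22.0]), (39.9, 73, [14.0, 22.0])]
pred lip corners [[327.8, 200.3], [327.7, 209.7], [321.5, 195.7], [321.5, 205.1]]
315 189
................##
...............###
.............####o
............####oo
..........#######o
.........#########
........##########
.......###########
.......o##########
.......oo########.
.......oooo####...
.......ooooo##....
.......oooooo.....
.......oooooo.....
.......ooooooo....
.......ooooooo....
.......oooooo.....
........ooooo.....
.........ooooo....
...........ooo....
............#o....
......###.........
.....#####o.......
...o#######o......
..####oo####o.....
#####ooooo####o...
```

Call:
drive_tool(
  deltas=[
    [[1, 0, 12, 0], [2, 0, 27, 0], [2, 0, 40, 0], [2, 0, 52, 0], [2, 0, 62, 0]],
  ],
)

```text
t: 17.67
tcp_pos: [0.55, 0.0045, 0.0672]
tool_rot: [0.997, -0.073, -0.0, -0.0]
force: [0.7, 0.1, -1.4]
finger_gap: 0.232
gripper_force: 80.2
```

Call:
drive_tool(
  deltas=[
    [[0, 0, 7, 0], [0, 0, 12, 0], [0, 0, 12, 0]],
  ],
)

```text
t: 17.92
tcp_pos: [0.5497, 0.0045, 0.0551]
tool_rot: [0.997, -0.073, -0.001, -0.0]
force: [-0.4, -0.8, -2.7]
finger_gap: 0.228
gripper_force: 80.2
```

Run:
```python
from h import *
plan([(*(O-.1983*U),.0556,-1.717)])
snap("scene","s11");sc=cv2.imread("pics/s11.png");print(gauge(sc))
hsv=cv2.cvtColor(sc[205:235,308:342],cv2.COLOR_BGR2HSV)
for r in hsv: print("".join("." if 60<p[0]<95 and p[1]>60 else ("#" if p[2]>150 else "o") for p in r))
```

```text
now [0.5497 0.0045 0.0551] psi -1.7168 F [-0.4 -0.8 -2.7] gap 0.2276945383025317 t 17.9167
to [ 0.501  0.012  0.056 -1.717] ->  [-49.2  -0.1  -0.5] turn 0.0
[(75.5, 193, [-17.0, 22.0]), (39.9, 71, [14.0, 22.0])]
.........................#######oo
........................########oo
......................##########oo
.....................#############
...................####ooo######oo
.............###..#####ooo####oooo
............############o####oooo.
...........###o#############.ooo..
.........##################..oo...
.......#####o############.........
.....######oooo#########..........
....#####ooo.ooo#######o..........
....o#####o..oooo########.........
....ooo####..ooooo##oo####........
....oooo#####ooooooo..o####o......
.....oooo#####oooooo....######....
......ooooo####ooooo.....#####o...
......oooooo#####oooo...####oo....
.....ooo##ooo#####oo..o####ooo....
...ooooooo###oo####o.o####ooo.....
..ooooooo####ooo########ooo.......
.oooooo######oooo######ooo........
oooooo######oooooo###oooo.........
ooooo#####ooooooooooooo...........
ooo######ooooooooooooooo..........
oo######ooooooooooooooooo.........
######oooooooooooooooooooo........
#####ooooooooooooooooooooooo......
###oooooooooooooooooooooooooo.....
####oooooooooooooooooooooo##oo....
```

The plain lip is in the opening with no contact force. Pulling.

Call:
drive_tool(
  deltas=[
    [[-3, 0, 0, 0], [-6, 0, 0, 0], [-9, 0, 0, 0], [-12, 0, 0, 0], [-15, 0, 0, 0]],
  ],
)

```text
t: 18.38
tcp_pos: [0.536, 0.0065, 0.0564]
tool_rot: [0.997, -0.073, 0.001, 0.0]
force: [2.5, -0.8, -3.3]
finger_gap: 0.231
gripper_force: 79.9
```

Call:
drive_tool(
  deltas=[
    [[-3, 0, 0, 0], [-6, 0, 0, 0], [-9, 0, 0, 0], [-12, 0, 0, 0], [-15, 0, 0, 0]],
  ],
)

```text
t: 18.8
tcp_pos: [0.5218, 0.0085, 0.0562]
tool_rot: [0.997, -0.073, 0.002, 0.0]
force: [4.6, -0.9, -4.6]
finger_gap: 0.227
gripper_force: 79.4
```

Call:
drive_tool(
  deltas=[
    [[-3, 0, 0, 0], [-6, 0, 0, 0], [-8, 0, 0, 0], [-10, 0, 0, 0], [-12, 0, 0, 0]],
  ],
)

```text
t: 19.22
tcp_pos: [0.5112, 0.01, 0.0563]
tool_rot: [0.997, -0.073, 0.003, 0.0]
force: [7.7, -0.5, -3.5]
finger_gap: 0.229
gripper_force: 78.9
```

Run:
```python
from h import *
snap("scene","s12");print(gauge(cv2.imread("pics/s12.png")));s=manip.sense();p=s["tcp_pos"]
print("xg",(p[:2]-O)@U*1000,p,"F",s["force"])
```

```text
[(48.9, 218, [-16.0, 22.0]), (39.9, 72, [14.0, 22.0])]
xg -188.54104185815754 [0.51062218 0.01013905 0.0562994 ] F [ 6.48476818 -0.6773744  -3.88671478]
```

Call:
drive_tool(
  deltas=[
    [[-2, 0, 0, 0], [-4, 0, 0, 0], [-6, 0, 0, 0], [-8, 0, 0, 0], [-9.5, 0, 0, 0]],
  ],
)

```text
t: 19.68
tcp_pos: [0.503, 0.0112, 0.0565]
tool_rot: [0.997, -0.073, 0.004, 0.0]
force: [8.0, 0.1, -4.9]
finger_gap: 0.228
gripper_force: 78.5
```

Call:
drive_tool(
  deltas=[
    [[-0.5, 0, 0, 0], [-0.5, 0, 0, 0]],
  ],
)

```text
t: 19.85
tcp_pos: [0.5026, 0.0112, 0.0565]
tool_rot: [0.997, -0.073, 0.004, 0.0]
force: [8.5, 0.7, -5.2]
finger_gap: 0.23
gripper_force: 78.5
```

Run:
```python
from h import *
snap("scene","s13");print(gauge(cv2.imread("pics/s13.png")));s=manip.sense();p=s["tcp_pos"]
print("xg",(p[:2]-O)@U*1000,p,"F",s["force"])
```

```text
[(40.2, 212, [-18.0, 22.0]), None]
xg -196.41798770964633 [0.50281086 0.01116138 0.05658955] F [ 8.98618758 -0.6743889  -4.51908927]
```

Call:
drive_tool(
  deltas=[
    [[-0.5, 0, 0, 0], [-1, 0, 0, 0], [-1, 0, 0, 0], [-1, 0, 0, 0], [-1, 0, 0, 0]],
  ],
)

```text
t: 20.32
tcp_pos: [0.5021, 0.0113, 0.0566]
tool_rot: [0.997, -0.073, 0.005, 0.0]
force: [8.8, -0.8, -5.5]
finger_gap: 0.231
gripper_force: 78.5
```

Call:
drive_tool(
  deltas=[
    [[0, 0, 0, 0], [0, 0, 0, 0], [0, 0, 0, 0], [0, 0, 0, 0], [0, 0, 0, 0]],
  ],
)

```text
t: 20.73
tcp_pos: [0.5021, 0.0113, 0.0566]
tool_rot: [0.997, -0.073, 0.005, 0.0]
force: [7.9, -0.6, -5.4]
finger_gap: 0.227
gripper_force: 78.6
```

Call:
drive_tool(
  deltas=[
    [[0, 0, 0, 0], [0, 0, 0, 0], [0, 0, 0, 0], [0, 0, 0, 0], [0, 0, 0, 0]],
  ],
)

```text
t: 21.15
tcp_pos: [0.502, 0.0113, 0.0566]
tool_rot: [0.997, -0.073, 0.004, 0.0]
force: [8.6, -0.6, -4.8]
finger_gap: 0.232
gripper_force: 78.6
```

Call:
drive_tool(
  deltas=[
    [[0, 0, 0, 0], [0, 0, 0, 0], [0, 0, 0, 0], [0, 0, 0, 0], [0, 0, 0, 0]],
  ],
)

```text
t: 21.57
tcp_pos: [0.5021, 0.0113, 0.0566]
tool_rot: [0.997, -0.073, 0.004, 0.0]
force: [8.7, -0.5, -5.9]
finger_gap: 0.228
gripper_force: 78.6
```

Call:
drive_tool(
  deltas=[
    [[0, 0, 0, 0], [0, 0, 0, 0], [0, 0, 0, 0], [0, 0, 0, 0], [0, 0, 0, 0]],
  ],
)

```text
t: 21.98
tcp_pos: [0.5021, 0.0113, 0.0566]
tool_rot: [0.997, -0.073, 0.004, 0.0]
force: [8.8, -1.3, -5.3]
finger_gap: 0.228
gripper_force: 78.6
```

Run:
```python
from h import *
snap("scene","s14");print(gauge(cv2.imread("pics/s14.png")));print(manip.sense()["t"])
```

```text
[(39.5, 195, [-18.0, 22.0]), None]
22.0333
```

Held from t≈19.8 to 22.0. I'll add two rows, then ease home.

Call:
drive_tool(
  deltas=[
    [[0, 0, 0, 0], [0, 0, 0, 0], [2, 0, 0, 0], [5, 0, 0, 0], [8, 0, 0, 0]],
  ],
)

```text
t: 22.45
tcp_pos: [0.5092, 0.0103, 0.0565]
tool_rot: [0.997, -0.073, 0.004, 0.0]
force: [6.7, -1.6, -4.7]
finger_gap: 0.232
gripper_force: 78.9
```

Call:
drive_tool(
  deltas=[
    [[3, 0, 0, 0], [6, 0, 0, 0], [9, 0, 0, 0], [12, 0, 0, 0], [14, 0, 0, 0]],
  ],
)

```text
t: 22.87
tcp_pos: [0.5214, 0.0085, 0.0562]
tool_rot: [0.997, -0.073, 0.002, 0.0]
force: [5.4, -0.6, -3.7]
finger_gap: 0.227
gripper_force: 79.5
```

Call:
drive_tool(
  deltas=[
    [[2, 0, 0, 0], [4, 0, 0, 0], [6, 0, 0, 0], [8, 0, 0, 0], [9, 0, 0, 0]],
  ],
)

```text
t: 23.28
tcp_pos: [0.5285, 0.0076, 0.0559]
tool_rot: [0.997, -0.073, -0.0, 0.0]
force: [3.3, -0.1, -2.7]
finger_gap: 0.23
gripper_force: 79.9
```

Call:
drive_tool(
  deltas=[
    [[1, 0, 0, 0], [2, 0, 0, 0], [3, 0, 0, 0], [4, 0, 0, 0], [5, 0, 0, 0]],
  ],
)

```text
t: 23.7
tcp_pos: [0.533, 0.007, 0.0558]
tool_rot: [0.997, -0.073, -0.001, -0.0]
force: [2.7, -0.1, -3.2]
finger_gap: 0.231
gripper_force: 80.1
```

Call:
drive_tool(
  deltas=[
    [[1, 0, 0, 0], [2, 0, 0, 0], [3, 0, 0, 0], [4, 0, 0, 0], [5, 0, 0, 0]],
  ],
)

```text
t: 24.12
tcp_pos: [0.5371, 0.0065, 0.0557]
tool_rot: [0.997, -0.073, -0.001, -0.0]
force: [0.3, -0.7, -2.2]
finger_gap: 0.226
gripper_force: 80.4
```

Call:
drive_tool(
  deltas=[
    [[3, 0, 0, 0], [6, 0, 0, 0], [9, 0, 0, 0], [11, 0, 0, 0], [11, 0, 0, 0]],
  ],
)

```text
t: 24.53
tcp_pos: [0.5498, 0.0045, 0.0559]
tool_rot: [0.997, -0.073, 0.0, 0.0]
force: [0.2, -0.7, -2.7]
finger_gap: 0.227
gripper_force: 80.5
```

Run:
```python
from h import *
snap("scene","s15");print(gauge(cv2.imread("pics/s15.png")))
s=manip.sense();print(s["tcp_pos"],s["force"])
# tray corners, scene view (rim z=.022) as a check of the top-view pose
im=cv2.imread("pics/scene0.png");h=cv2.cvtColor(im,cv2.COLOR_BGR2HSV);m=((h[...,0]<22)&(h[...,1]>150)&(h[...,2]>100)).astype(np.uint8);m[:,:400]=0;m[:200]=0;m[300:]=0;m[:,510:]=0
n,l,st,c=cv2.connectedComponentsWithStats(m);k=1+np.argmax(st[1:,4]);w=ray("scene",np.argwhere(l==k)[:,::-1],.022)[:,:2].astype(np.float32)*1000
r=cv2.minAreaRect(w);print("tray scene",r)
plan([(.50,.05,.13,-1.5),(.49,.12,.13,-1.0),(.48,.2,.13,-.45),(.46,.29,.13,.1),(.4514,.3484,.12,.154),(.4514,.3484,.0196,.154)])
```

```text
[(75.5, 194, [-17.0, 22.0]), (39.9, 72, [14.0, 22.0])]
[0.54939498 0.0045758  0.05586413] [-0.12761307  0.10757474 -3.31198947]
tray scene ((458.6297607421875, 351.1020202636719), (154.9884796142578, 198.84059143066406), 8.463166236877441)
now [0.5494 0.0046 0.0559] psi -1.717 F [-0.1  0.1 -3.3] gap 0.22980051930809575 t 24.5833
to [ 0.5   0.05  0.13 -1.5 ] ->  [-55.5 -37.7 -74.1] turn -0.217
to [ 0.49  0.12  0.13 -1.  ] ->  [ -5.  -70.5  -0. ] turn -0.5
to [ 0.48  0.2   0.13 -0.45] ->  [ 34.8 -72.7  -0. ] turn -0.55
to [0.46 0.29 0.13 0.1 ] ->  [ 72.3 -57.2  -0. ] turn -0.55
to [0.451 0.348 0.12  0.154] ->  [59.  -2.7 10. ] turn -0.054
to [0.451 0.348 0.02  0.154] ->  [  0.    0.  100.4] turn -0.0
```

Gauge home again. Lifting out and carrying to the tray.

Call:
drive_tool(
  deltas=[
    [[0, 0, -10, 0], [0, 0, -25, 0], [0, 0, -43, 0], [0, 0, -60, 0], [0, 0, -74, 0]],
  ],
)

```text
t: 25.0
tcp_pos: [0.5492, 0.0046, 0.1317]
tool_rot: [0.997, -0.073, 0.0, 0.0]
force: [-0.5, 0.3, -2.4]
finger_gap: 0.23
gripper_force: 80.6
```

Call:
drive_tool(
  deltas=[
    [[-11, -8, 0, -0.043], [-22, -15, 0, -0.087], [-33, -23, 0, -0.13], [-44, -30, 0, -0.174], [-55, -38, 0, -0.217]],
  ],
)

```text
t: 25.42
tcp_pos: [0.4995, 0.0505, 0.1307]
tool_rot: [0.999, 0.036, 0.0, 0.0]
force: [0.5, -0.3, -2.3]
finger_gap: 0.228
gripper_force: 80.5
```

Call:
drive_tool(
  deltas=[
    [[-1, -14, 0, -0.1], [-2, -28, 0, -0.2], [-3, -42, 0, -0.3], [-4, -56, 0, -0.4], [-5, -70, 0, -0.5]],
  ],
)

```text
t: 25.83
tcp_pos: [0.49, 0.1203, 0.1307]
tool_rot: [0.959, 0.284, 0.0, 0.0]
force: [-1.0, 0.2, -2.8]
finger_gap: 0.23
gripper_force: 80.6
```

Call:
drive_tool(
  deltas=[
    [[7, -15, 0, -0.11], [14, -29, 0, -0.22], [21, -44, 0, -0.33], [28, -58, 0, -0.44], [35, -73, 0, -0.55]],
  ],
)

```text
t: 26.25
tcp_pos: [0.48, 0.2007, 0.1306]
tool_rot: [0.846, 0.534, 0.0, 0.0]
force: [0.2, -0.1, -2.9]
finger_gap: 0.225
gripper_force: 80.5
```

Call:
drive_tool(
  deltas=[
    [[14, -11, 0, -0.11], [29, -23, 0, -0.22], [43, -34, 0, -0.33], [58, -46, 0, -0.44], [72, -57, 0, -0.55]],
  ],
)

```text
t: 26.67
tcp_pos: [0.4597, 0.2905, 0.1306]
tool_rot: [0.669, 0.743, -0.0, -0.0]
force: [-0.6, -0.1, -2.2]
finger_gap: 0.229
gripper_force: 80.5
```

Call:
drive_tool(
  deltas=[
    [[15, -1, 3, -0.027], [35, -2, 7, -0.054], [59, -3, 10, -0.054], [59, -3, 10, -0.054]],
  ],
)

```text
t: 27.0
tcp_pos: [0.4507, 0.3515, 0.1203]
tool_rot: [0.65, 0.76, 0.001, -0.001]
force: [0.9, 0.2, -2.8]
finger_gap: 0.23
gripper_force: 80.5
```

Run:
```python
from h import *
plan([(.4514,.3484,.0206,.154)])
print(gauge(cv2.cvtColor(snap("scene","s16"),cv2.COLOR_RGB2BGR)))
```

```text
now [0.4507 0.3515 0.1203] psi 0.1566 F [ 0.9  0.2 -2.8] gap 0.2299543745918224 t 27.0
to [0.451 0.348 0.021 0.154] ->  [-3.2  0.2 99.7] turn 0.003
[(75.5, 196, [-17.0, 22.0]), (39.9, 72, [14.0, 22.0])]
```

Call:
drive_tool(
  deltas=[
    [[0, 0, 15, 0], [0, 0, 35, 0], [0, 0, 55, 0], [0, 0, 72, 0], [0, 0, 84, 0]],
  ],
)

```text
t: 27.47
tcp_pos: [0.4509, 0.3469, 0.035]
tool_rot: [0.651, 0.759, -0.001, -0.0]
force: [0.7, -0.2, -1.9]
finger_gap: 0.226
gripper_force: 80.5
```

Call:
drive_tool(
  deltas=[
    [[0, 0, 5, 0], [0, 0, 9, 0], [0, 0, 13, 0], [0, 0, 14, 0], [0, 0, 14, 0]],
  ],
)

```text
t: 27.88
tcp_pos: [0.4519, 0.3481, 0.0223]
tool_rot: [0.651, 0.759, 0.0, 0.0]
force: [1.1, 0.1, -2.8]
finger_gap: 0.228
gripper_force: 80.5
```

```bash
python3 -c "
from h import *
plan([(.4514,.3484,.0176,.154)])"
```

```text
now [0.4519 0.3481 0.0223] psi 0.154 F [ 1.1  0.1 -2.8] gap 0.22776165225232095 t 27.8833
to [0.451 0.348 0.018 0.154] ->  [ 0.3 -0.4  4.7] turn 0.0
```

Call:
drive_tool(
  deltas=[
    [[0, 0, 1.5, 0], [0, 0, 3, 0], [0, 0, 4.5, 0], [0, 0, 4.5, 0]],
  ],
)

```text
t: 28.22
tcp_pos: [0.4518, 0.3483, 0.0178]
tool_rot: [0.651, 0.759, 0.0, 0.0]
force: [-0.4, -1.1, -0.2]
finger_gap: 0.228
gripper_force: 82.7
```

Call:
drive_tool(
  deltas=[
    [[0, 0, 0.4, 0], [0, 0, 0.4, 0]],
  ],
)

```text
t: 28.38
tcp_pos: [0.4518, 0.3483, 0.0177]
tool_rot: [0.651, 0.759, 0.0, 0.0]
force: [-1.4, -0.1, 4.8]
finger_gap: 0.229
gripper_force: 84.4
```

Call:
drive_tool(
  deltas=[
    [[0, 0, 0.4, 0], [0, 0, 0, 0], [0, 0, 0, 0], [0, 0, 0, 0], [0, 0, 0, 0]],
  ],
  jaw=50,
)

```text
t: 28.8
tcp_pos: [0.4516, 0.348, 0.0169]
tool_rot: [0.651, 0.759, -0.0, -0.0]
force: [0.0, -0.4, -0.1]
finger_gap: 0.583
gripper_force: 0.0
```

Call:
drive_tool(
  deltas=[
    [[0, 0, -5, 0], [0, 0, -15, 0], [0, 0, -30, 0], [0, 0, -48, 0], [0, 0, -68, 0]],
  ],
)

```text
t: 29.22
tcp_pos: [0.4512, 0.3478, 0.086]
tool_rot: [0.651, 0.759, -0.0, -0.0]
force: [0.3, -0.1, 1.4]
finger_gap: 0.589
gripper_force: 0.0
```

Call:
drive_tool(
  deltas=[
    [[0, 0, -25, 0], [0, 0, -50, 0], [0, 0, -75, 0], [0, 0, -90, 0], [0, 0, -90, 0]],
  ],
)

```text
t: 29.63
tcp_pos: [0.454, 0.3494, 0.1798]
tool_rot: [0.651, 0.759, 0.004, 0.002]
force: [-0.0, -0.0, -0.3]
finger_gap: 0.585
gripper_force: 0.0
```

Run:
```python
from h import *
s=manip.sense();print(s["t"],s["tcp_pos"],s["finger_gap"],s["force"])
im=cv2.cvtColor(snap("scene","s17"),cv2.COLOR_RGB2BGR);print(gauge(im))
b=np.array([.4518,.3483]);a=.154-np.pi/2;w=np.array([np.cos(a),np.sin(a)]);v=np.array([-w[1],w[0]])
for e in(1,-1): print("pred end",e,proj("scene",[(*(b+e*.07*w+k*.013*v),z) for z in(.044,.004) for k in(1,-1)]).round(0).tolist())
hsv=cv2.cvtColor(im,cv2.COLOR_BGR2HSV)
def ch(p):
    if p[0]<20 and p[1]>150: return "."
    if 20<=p[0]<36 and p[1]>100: return "Y"
    if 60<p[0]<95 and p[1]>60: return " "
    return "#" if p[1]<60 and p[2]>100 else "o"
for r in hsv[222:284,408:498]: print("".join(ch(p) for p in r))
```

```text
29.6333 [0.45400325 0.34937121 0.17983358] 0.5850466031536297 [-0.01313123 -0.00807855 -0.34757508]
[(75.5, 194, [-17.0, 22.0]), (39.9, 72, [14.0, 22.0])]
pred end 1 [[430.0, 239.0], [433.0, 233.0], [428.0, 247.0], [430.0, 241.0]]
pred end -1 [[477.0, 257.0], [479.0, 251.0], [473.0, 265.0], [476.0, 259.0]]
                     Yo                                                                   
                    o....#                                                                
                    o......o                                                              
                   o..........o                                                           
                   o.............o                                                        
                  o...............Yo                                                      
                  o.................YYo                                                   
                 o.....................Y.o                                                
                 o........................Yo                    
[... 4132 characters left out ...]
         #########                     oo............Y.YYYYYY....o              
                  ###########                      oo............Y.YYYY...Y               
                  ############                       ooo............YY....Y               
                  ############                          oo................o               
                  #############                           ooo............Y                
                 ##############                              ooo........oo                
                 ##############                                oo.......o                 
              ooo#############                                   ooo...o#
```

The bracket stands upright in the middle of the tray. The gauge is home, the band is as set, and the gripper is clear, so I'm handing in.

```bash
python3 -c "
from h import *
print(manip.sign_off())"
```

```text
the job is handed in; nothing more can be done
None
```

Job handed in at about 30 s: both lips were pulled onto the green band, held about 2 s and eased home, and the bracket stands in the tray with the gauge home and its band unmoved; I did not re-measure the other bench items at the end.

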